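Lay the packing kit into its fitted trays

TASK

Get the packing station ready: put the box cutter, the banded pack of cards, the sticky-note pad and the small tape roll that lie on the open bench (not the ones in the blue bins) each into the black tray whose shape and size fits it, lying flat and squarely inside the rim, in any order. Set them down rather than dropping them, let go of everything, and leave the two pens where they lie.

Things in the scene. Friction and masses are not known exactly. Their poses are not given: they have to be found in the camera images.
- cutter_mid (a point): box cutter lying flat: slim dark body 28 mm wide (x) and 16 mm high, 168 mm long (y) with its short thin blade at the +y end and a small thumb slide, 4 mm high, at y = -20 to -42 mm. The point is half-way along, across and up (8 mm above its underside), a good place to grip across the 28 mm. About 0.09 kg. Belongs in cutter_tray
- pack_mid (a point): white wrapped pack of cards with a brown paper band round it: block 71 mm (x) by 53 mm (y), 62 mm high, standing on the bench; grip across the 53 mm. The point is its centre, 31 mm up. About 0.11 kg. Belongs in pack_tray
- pad_mid (a point): square yellow pad of sticky notes, 50 by 50 mm (x, y), 18 mm high, lying flat; grip across. The point is its centre, 9 mm up. About 0.05 kg. Belongs in pad_tray
- roll_mid (a point): small white roll of tape lying flat, 48 mm across, 19 mm high; grip across its outside. The point is its centre, 9.5 mm up, z is the roll's axis. About 0.03 kg. Belongs in roll_tray
- cutter_tray: long narrow tray, inside 44 mm (x) by 180 mm (y), outside 54 by 190 mm; black plastic, fixed to the bench; floor 3 mm above the bench with a thin grey liner, walls 5 mm thick; the two long side walls reach 7 mm above the bench, the two short end walls 14 mm. Origin: centre of its underside, z up.
- pack_tray: oblong tray, the largest of the three compact ones, inside 87 mm (x) by 69 mm (y), outside 97 by 79 mm; black plastic, fixed to the bench; floor 3 mm above the bench with a thin grey liner, walls 5 mm thick, reaching 7 mm above the bench. Origin: centre of its underside, z up.
- pad_tray: square tray, inside 66 by 66 mm (x, y), outside 76 by 76 mm; black plastic, fixed to the bench; floor 3 mm above the bench with a thin grey liner, walls 5 mm thick, reaching 7 mm above the bench. Origin: centre of its underside, z up.
- roll_tray: round tray, inside 64 mm across, outside 74 mm; black plastic, fixed to the bench; floor 3 mm above the bench with a thin grey liner, walls 5 mm thick, reaching 7 mm above the bench. Origin: centre of its underside, z up.
- marker_pen: bystander: thick white marker pen with a black cap, 135 mm long (y), 17 mm thick, lying loose at the left between the rows; leave it alone. Origin: under its middle
- ball_pen: bystander: slim pale ball pen, 145 mm long (y), 11 mm thick, lying loose in the middle between the rows; leave it alone. Origin: under its middle
Not all that is in view belongs to the job. Leave any orange or red look-alike of the part that bears pack_mid alone.

How it is judged:
By the outcome, as a careful person would: the job done as asked, in the order asked, and still so for the second after the job is handed in, with the robot touching nothing.
It also fails if it takes over 104 s, if anything falls off the work surface, if the arm or the gripper's body presses on something with over 40 N, if the wrist force passes 120 N, or if a joint passes its speed limit or range.

ROBOT

A 6-joint arm with a two-finger parallel gripper is mounted at the origin on a cart in front of the work surface, level with it; the furniture and walls round the work are solid. World frame = base frame: x ahead of the robot, y to its left, z up, the work surface at z = 0. Lengths are in m, angles in degrees, forces in N, time in s.
With the tool pointing down it reaches from about 0.3 to 0.75 m from the base axis. Payload 8.5 kg.
Tool frame: the origin (TCP) lies on the centre line of the jaws, within the pads' length; the fingertips stand 19 mm ahead of it and the grasp point (between the pads) is the TCP; z points along the fingers, x is the direction in which the jaws open and shut, and the axes are right-handed (so a half turn about z gives the same grasp; the last joint's range is limited). The gripper opens to 85 mm and grips with 20 to 120 N. Pads are 22 mm wide; open, the fingers measure 114 mm over their backs; the gripper's body (76 mm by 85 mm) begins 54 mm behind the grasp point. The pads swing forward as they close: fully open they stand 13 mm farther back than shut.
Start: joints at [-84.07, 21.807, 74.336, -0, 83.858, -12.336], TCP at [0.172, -0.522, 0.25] pointing down, gripper open.
Joint ranges: [-178.18, 178.18], [-50.72, 133.34], [12.68, 142.11], [-81.47, 261.47], [9.98, 163.14], [-165.26, 165.26]. Speed limits (degrees/s): [136.94, 136.94, 180, 180, 180, 180].

INTERFACE

Orientations are given as a 3x3 rotation matrix whose columns are the frame's x, y, z axes.
In Python, from rig import env, cams, order gives the robot as it stands.
- The arm moves only by the tool step_arm, never from a script. Its argument "steps" is a list of rows, each an object with "xyz": the shift along the tool's x, y, z normalised to -1 to 1, where 1 is 0.04 m, a list of three; "turn": the turn, a rotation vector about the tool's x, y, z normalised to -1 to 1, where 1 is 0.08 rad, a list of three; "gripper": the gripper command: -1 is shut, 1 is fully open, values between are in proportion. A call has 1 to 20 rows; each row shifts and turns the commanded pose from where the row before left it, along the tool's axes as they then stand; what a row does not reach is not made up. A row lasts 1/12 s, in which the tool goes at most 41.7 mm and 7.16 degrees, less where a joint would pass 70% of its speed; a pose out of reach is approached as far as the arm can. A call with a number of a shift or a turn outside -1 to 1 is refused whole. A call with a gripper value outside its range is refused whole. The fingers move at their own pace and stop on an object; "squeeze" is the grip in N (left out, the last holds). Time passes only in rows, so rows that do not move let the fingers close. It gives the time, the measured TCP pose, the force and the opening at its end, in the units of the state.
- env.observe(): the state, without advancing time (a new reading comes with each control period).
- cams.get_image(name): name is "scene" or "top" or "wrist"; returns (picture, depth): 420x560x3 uint8, red, green, blue; 420x560 float32, m along the optical axis (not along the pixel's ray), 0 where there is no reading.
- cams.camera_info(name): a dict with "fx", "fy", "cx", "cy" (pixels), "extrinsics" (4x4, takes a point from camera to world coordinates). Camera axes: x right, y down, z forward; pixel columns grow to the right and rows downward; lengths in m; the calibration is good to about 2 mm. A picture is of the moment at which its call begins: read the wrist's pose just before it. camera_info takes no time and is no camera call; for the wrist camera it gives the pose at the moment of the call.
- order.close_job(): hands the job in, once; it reports no verdict.
The state is a dict: "time_s": time; "q": joint angles; "qvel": joint speeds; "joint_efforts": joint torques, N m; "position": TCP position; "tool_rot": TCP orientation; "ft_force": force on the tool from outside, world axes, zero at the start; "wrist_torque": the same for the moment, N m; "grip_width": finger opening in m.
Only numpy, scipy, OpenCV 4.12 (cv2) and the standard library are available. Lean on these libraries where they do the work, as an engineer would, in place of code of your own. Each camera call takes 0.05 s, during which the arm holds its last target. There are 200 camera calls.

## Working session

There is one attempt and no reset: what is moved stays moved. The work goes in short steps, Python scripts to look and compute and a tool call to move; the robot and the scene stay as the last step left them, time stands still between calls to the robot, and variables do not carry over. Pictures are saved under pics/ and viewed, about 12 in all and at most 16, crops included, and the job is handed in when it is done.

Besides the shell and the picture viewer there is one more tool, called by a JSON object that holds its "name" and its "arguments". step_arm: Moves the arm, as the interface text tells. Scaled input: -1 to 1 covers 0.04 m each way for a shift and 0.08 rad each way for a turn. Its arguments: {"type":"object","properties":{"steps":{"type":"array"},"squeeze":{"type":"number"}},"required":["steps"]}

```bash
ls; mkdir -p pics; python3 - <<'E'
from rig import env,cams,order
import cv2,numpy as np
s=env.observe();print(s)
for n in("top","scene"):
    im,d=cams.get_image(n);cv2.imwrite(f"pics/{n}0.png",im[:,:,::-1]);np.save(f"pics/{n}0.npy",d)
    print(cams.camera_info(n))
E
```

```text
pics
{'time_s': 0.0, 'q': array([-8.40711229e+01,  2.18409817e+01,  7.43839884e+01, -3.35951391e-04,
        8.38574304e+01, -1.23357374e+01]), 'qvel': array([ 0.09883589, -0.04862266,  0.04188144, -0.01419477,  0.05835139,
        0.04291889]), 'joint_efforts': array([-8.70144891e-05, -4.48456085e+01, -2.31278390e+01, -1.76987228e-04,
        4.74074594e-03,  4.20699439e-05]), 'position': array([ 0.17234286, -0.5220288 ,  0.24971634]), 'tool_rot': array([[ 3.13406528e-01, -9.49619042e-01, -1.54351561e-04],
       [-9.49618013e-01, -3.13406421e-01,  1.42986359e-03],
       [-1.40620046e-03, -3.01553561e-04, -9.99998966e-01]]), 'ft_force': array([0.2100268 , 0.14418752, 0.25851099]), 'wrist_torque': array([0.0012843 , 0.06669616, 0.01827824]), 'grip_width': 0.08564017424580751}
{'fx': 466.55925821217977, 'fy': 466.55925821217977, 'cx': 280.7972339595478, 'cy': 199.29392200045737, 'extrinsics': array([[ 0.01185934, -0.99836435,  0.0559283 ,  0.43334935],
       [-0.99970793, -0.0106603 ,  0.02168885, -0.01021877],
       [-0.02105717, -0.05616918, -0.99819919,  1.27454152],
       [ 0.        ,  0.        ,  0.        ,  1.        ]])}
{'fx': 383.001252749272, 'fy': 383.001252749272, 'cx': 277.6159529537756, 'cy': 210.79286394908854, 'extrinsics': array([[-0.72284781, -0.49277658,  0.48441953,  0.00272007],
       [-0.69075336,  0.53429589, -0.48722449,  0.50876645],
       [-0.01873054, -0.68680357, -0.72660169,  0.79432655],
       [ 0.        ,  0.        ,  0.        ,  1.        ]])}
```

```bash
python3 -c "
import cv2
i=cv2.imread('pics/top0.png');cv2.imwrite('pics/top0b.png',cv2.resize(i,(800,600),interpolation=cv2.INTER_CUBIC))"
```

```text
(no output)
```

View pics/top0b.png

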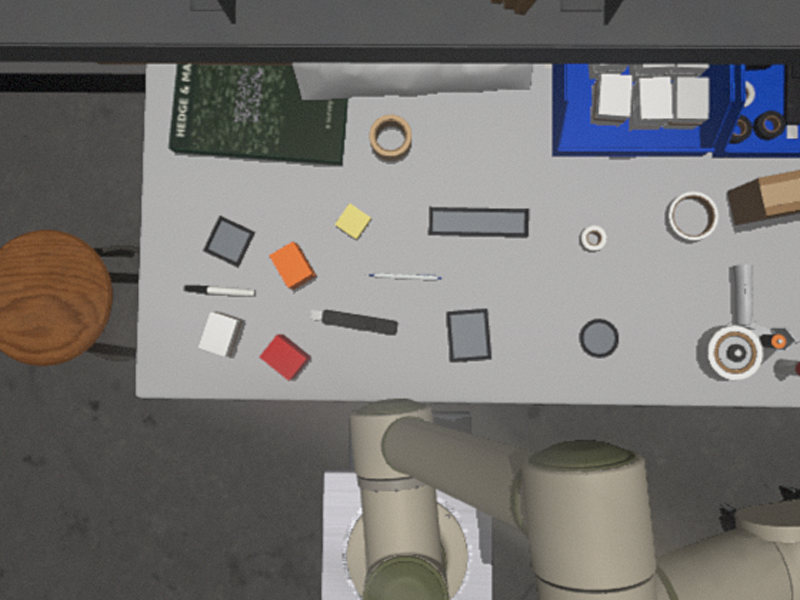

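View pics/scene0.png

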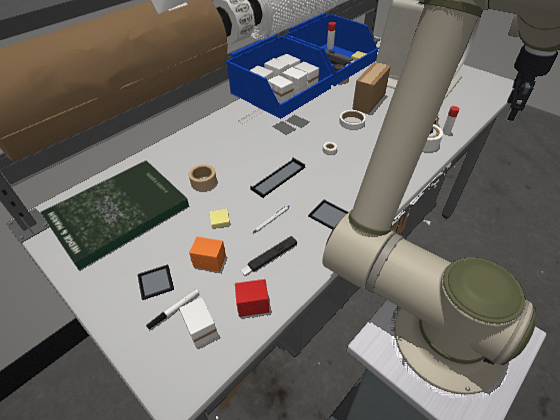

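Candidates in the 800x600 top view:
- **Pack:** white block at (220,334). The orange (292,265) and red (285,357) ones are decoys, and the white ones in the bin at (650,97) are excluded.
- **Roll:** small white roll at (593,238). The larger rolls at (692,216) and (390,137) are too big.
- **Pad:** yellow, at (353,221).
- **Cutter:** (355,322), blade to the left (+y).
- **Trays:** square (229,241), long (479,222), oblong (469,335), round (599,338).

Next I'll take one enlarged crop and the measurements.

```bash
cat > h.py <<'E'
from rig import env,cams,order
import cv2,numpy as np
def ray(ci,uv,z):
    uv=np.atleast_2d(uv).astype(float);T=ci["extrinsics"]
    r=np.c_[(uv[:,0]-ci["cx"])/ci["fx"],(uv[:,1]-ci["cy"])/ci["fy"],np.ones(len(uv))]@T[:3,:3].T
    return (T[:3,3]+r*((z-T[2,3])/r[:,2])[:,None])[:,:2]
def proj(ci,P):
    T=ci["extrinsics"];c=(np.atleast_2d(P)-T[:3,3])@T[:3,:3]
    return np.c_[c[:,0]/c[:,2]*ci["fx"]+ci["cx"],c[:,1]/c[:,2]*ci["fy"]+ci["cy"]]
def show(n,im): cv2.imwrite(f"pics/{n}.png",im)
E
python3 - <<'E'
from h import *
ci=cams.camera_info("top");im=cv2.imread("pics/top0.png");d=np.load("pics/top0.npy")
crop=im[130:270,125:445];show("crop0",cv2.resize(crop,None,fx=2.5,fy=2.5,interpolation=cv2.INTER_CUBIC))
v,u=np.mgrid[:420,:560];T=ci["extrinsics"]
P=np.stack([(u-ci["cx"])/ci["fx"]*d,(v-ci["cy"])/ci["fy"]*d,d],-1)@T[:3,:3].T+T[:3,3]
z=P[...,2];b=np.median(z[150:250,340:400]);print("bench z",b,z[150:250,340:400].std())
hsv=cv2.cvtColor(im,cv2.COLOR_BGR2HSV).astype(int);g=im.max(2).astype(int)
print("bench bgr",np.median(im[200:250,360:400].reshape(-1,3),0))
def fit(name,box,f,h):
    x0,y0,x1,y1=[int(t/800*560) for t in box]
    k=4;c=cv2.resize(im[y0:y1,x0:x1],None,fx=k,fy=k,interpolation=cv2.INTER_CUBIC)
    m=f(c.astype(int)).astype(np.uint8)
    n,l,st,_=cv2.connectedComponentsWithStats(m);i=1+st[1:,4].argmax()
    q=np.argwhere(l==i)[:,::-1];uv=(q+.5)/k-.5+[x0,y0]
    w=ray(ci,uv,h);r=cv2.minAreaRect((w*1000).astype(np.float32))
    print(name,"rect c",np.round(r[0],1),"size",np.round(r[1],1),"ang",round(r[2],1),"mean",np.round(w.mean(0)*1000,1))
dark=lambda t:lambda c:c.max(2)<t
fit("padtray",(195,205,265,275),dark(135),.007)
fit("packtray",(430,295,510,375),dark(135),.007)
fit("cuttray",(415,195,545,250),dark(135),.007)
fit("rolltray",(565,305,635,370),dark(135),.007)
fit("cutter",(300,300,410,345),dark(100),.016)
fit("pad",(325,195,380,248),lambda c:c[...,2]-c[...,0]>50,.018)
fit("pack",(190,302,255,366),lambda c:c.min(2)>195,.062)
fit("roll",(570,218,615,258),lambda c:c.min(2)>185,.019)
E
```

```text
bench z 0.0006065460622910468 0.07877120415627173
bench bgr [174. 175. 176.]
padtray rect c [585.3 350.5] size [79.4 77.8] ang 65.6 mean [585.2 351.3]
packtray rect c [ 410.4 -110.4] size [99.3 81.5] ang 5.1 mean [ 410.  -110.6]
cuttray rect c [ 626.6 -127.9] size [193.5  57.3] ang 89.4 mean [ 626.5 -130.3]
rolltray rect c [ 408.4 -355.4] size [74.3 74. ] ang 89.8 mean [ 407.9 -356.5]
cutter rect c [432.8  95.5] size [142.9  28.1] ang 81.2 mean [432.9  95.3]
pad rect c [624.8 111.4] size [51.  50.4] ang 56.1 mean [624.8 111.4]
pack rect c [408.7 351.9] size [51.4 68.8] ang 72.5 mean [408.7 351.8]
roll rect c [ 598.3 -345.3] size [46.  46.9] ang 0.5 mean [ 598.  -345.7]
```

View pics/crop0.png

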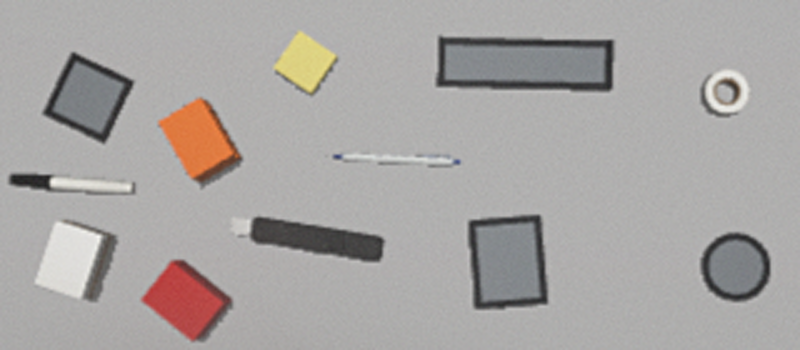

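The crop confirms it: white banded pack at crop (73,260), yellow pad at (306,63), cutter at (317,240) with its blade at the +y end, small roll at (726,92), and all four trays. Next is a move planner, then on to the roll.

```bash
cat > plan.py <<'E'
import sys,numpy as np
from scipy.spatial.transform import Rotation as R
from rig import env
# usage: plan.py x y z yaw n [x y z yaw n ...] (mm, deg): n equal rows per leg, from measured pose
s=env.observe();p=s["position"].copy();M=s["tool_rot"]
print("t %.2f p %s yaw %.2f w %.1f F %s"%(s["time_s"],np.round(p*1000,1),np.degrees(np.arctan2(M[1,0],M[0,0])),s["grip_width"]*1000,np.round(s["ft_force"],1)))
a=list(map(float,sys.argv[1:]))
for i in range(0,len(a),5):
    x,y,z,yaw,n=a[i:i+5];n=int(n);c,q=np.cos(np.radians(yaw)),np.sin(np.radians(yaw))
    G=np.array([[c,q,0],[q,-c,0],[0,0,-1.]]);rv=R.from_matrix(M.T@G).as_rotvec()
    D=np.array([x,y,z])/1000-p
    A=sum(M@R.from_rotvec(rv*k/n).as_matrix() for k in range(n));sh=np.linalg.solve(A,D)/.04
    print(n,"rows xyz",np.round(sh,3).tolist(),"turn",np.round(rv/n/.08,3).tolist())
    M=G;p=p+D
E
python3 plan.py 598 -345 200 -9 16
```

```text
t 0.10 p [ 172.4 -522.1  249.8] yaw -71.74 w 85.8 F [ 0.5 -0.6 -0.4]
16 rows xyz [0.321, -0.686, 0.078] turn [-0.001, 0.001, -0.855]
```

{"name": "step_arm", "arguments": {"steps": [{"xyz": [0.32, -0.686, 0.078], "turn": [0, 0, -0.855], "gripper": 1}, {"xyz": [0.32, -0.686, 0.078], "turn": [0, 0, -0.855], "gripper": 1}, {"xyz": [0.32, -0.686, 0.078], "turn": [0, 0, -0.855], "gripper": 1}, {"xyz": [0.32, -0.686, 0.078], "turn": [0, 0, -0.855], "gripper": 1}, {"xyz": [0.32, -0.686, 0.078], "turn": [0, 0, -0.855], "gripper": 1}, {"xyz": [0.32, -0.686, 0.078], "turn": [0, 0, -0.855], "gripper": 1}, {"xyz": [0.32, -0.686, 0.078], "turn": [0, 0, -0.855], "gripper": 1}, {"xyz": [0.32, -0.686, 0.078], "turn": [0, 0, -0.855], "gripper": 1}, {"xyz": [0.32, -0.686, 0.078], "turn": [0, 0, -0.855], "gripper": 1}, {"xyz": [0.32, -0.686, 0.078], "turn": [0, 0, -0.855], "gripper": 1}, {"xyz": [0.32, -0.686, 0.078], "turn": [0, 0, -0.855], "gripper": 1}, {"xyz": [0.32, -0.686, 0.078], "turn": [0, 0, -0.855], "gripper": 1}, {"xyz": [0.32, -0.686, 0.078], "turn": [0, 0, -0.855], "gripper": 1}, {"xyz": [0.32, -0.686, 0.078], "turn": [0, 0, -0.855], "gripper": 1}, {"xyz": [0.32, -0.686, 0.078], "turn": [0, 0, -0.855], "gripper": 1}, {"xyz": [0.32, -0.686, 0.078], "turn": [0, 0, -0.855], "gripper": 1}, {"xyz": [0, 0, 0], "turn": [0, 0, 0], "gripper": 1}, {"xyz": [0, 0, 0], "turn": [0, 0, 0], "gripper": 1}, {"xyz": [0, 0, 0], "turn": [0, 0, 0], "gripper": 0.5}]}}

```text
time_s: 1.68
position: [0.5973, -0.3451, 0.2001]
tool_rot: [[0.987, -0.158, -0.001], [-0.158, -0.987, 0.0], [-0.001, -0.0, -1.0]]
ft_force: [-0.3, 0.1, 0.6]
grip_width: 0.0752
```

```bash
cat >> h.py <<'E'
def wrist(n):
    ci=cams.camera_info("wrist");im,d=cams.get_image("wrist");im=im[:,:,::-1].copy();show(n,im);np.savez(f"pics/{n}.npz",d=d,**ci);return ci,im,d
E
python3 - <<'E'
from h import *
ci,im,d=wrist("w1")
print(ci["extrinsics"].round(3).tolist())
print(proj(ci,[[.5983,-.3453,.019]]))
p=im.copy();q=proj(ci,[[.5983,-.3453,.019]])[0].astype(int);cv2.circle(p,tuple(map(int,q)),3,(0,0,255),-1);show("w1a",p)
E
```

```text
[[0.988, -0.152, -0.042, 0.608], [-0.157, -0.95, -0.268, -0.277], [0.001, 0.272, -0.962, 0.323], [0.0, 0.0, 0.0, 1.0]]
[[283.11094513 193.35454552]]
```

View pics/w1a.png

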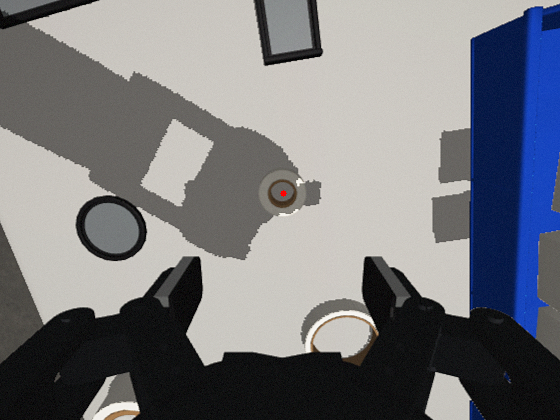

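The roll sits at (282,193) in the wrist view, and the projected point lands on it. Next I'll read the fingertip heights from the depth and cross-check the round tray.

```bash
python3 - <<'E'
from h import *
w=np.load("pics/w1.npz");d=w["d"];T=w["extrinsics"]
for u,v in[(185,262),(192,262),(197,262),(197,280),(375,262),(368,262),(368,290),(282,193-18)]:
    c=np.array([(u-w["cx"])/w["fx"],(v-w["cy"])/w["fy"],1])*d[v,u];print(u,v,(T[:3,:3]@c+T[:3,3]).round(4))
ci={k:w[k] for k in w};im=cv2.imread("pics/w1.png")
print("tray pred",proj(ci,[[.4084,-.3554,.007]]))
m=np.zeros(im.shape[:2],np.uint8);m[185:270,65:160]=im[185:270,65:160].max(2)<60
n,l,st,c=cv2.connectedComponentsWithStats(m);i=1+st[1:,4].argmax();q=np.argwhere(l==i)[:,::-1]
e=cv2.fitEllipse(cv2.convexHull(q.astype(np.int32)));print(e,ray(ci,[e[0]],.007))
E
python3 plan.py 598.3 -345.4 60 -9 6 598.3 -345.4 28 -9 4
```

```text
185 262 [ 0.5579 -0.3275  0.2006]
192 262 [ 0.5607 -0.3282  0.2001]
197 262 [ 0.561  -0.3305  0.1953]
197 280 [ 0.5599 -0.3381  0.1976]
375 262 [ 0.6381 -0.3408  0.1996]
368 262 [ 0.6356 -0.3413  0.1976]
368 290 [ 0.6336 -0.3527  0.2013]
282 175 [ 0.6001 -0.3273  0.0174]
tray pred [[108.26435611 227.48206098]]
((110.99940490722656, 227.65823364257812), (62.94670486450195, 71.63536071777344), 116.69200897216797) [[ 0.41121198 -0.35604962]]
t 1.73 p [ 597.  -345.7  200.3] yaw -9.12 w 68.6 F [-0.5  0.  -0. ]
6 rows xyz [0.005, -0.002, 0.584] turn [0.0, 0.001, -0.004]
4 rows xyz [0.0, -0.0, 0.2] turn [0.0, 0.0, 0.0]
```

{"name": "step_arm", "arguments": {"steps": [{"xyz": [0.005, -0.002, 0.584], "turn": [0, 0, 0], "gripper": 0.5}, {"xyz": [0.005, -0.002, 0.584], "turn": [0, 0, 0], "gripper": 0.5}, {"xyz": [0.005, -0.002, 0.584], "turn": [0, 0, 0], "gripper": 0.5}, {"xyz": [0.005, -0.002, 0.584], "turn": [0, 0, 0], "gripper": 0.5}, {"xyz": [0.005, -0.002, 0.584], "turn": [0, 0, 0], "gripper": 0.5}, {"xyz": [0.005, -0.002, 0.584], "turn": [0, 0, 0], "gripper": 0.5}, {"xyz": [0, 0, 0.22], "turn": [0, 0, 0], "gripper": 0.5}, {"xyz": [0, 0, 0.22], "turn": [0, 0, 0], "gripper": 0.5}, {"xyz": [0, 0, 0.22], "turn": [0, 0, 0], "gripper": 0.5}, {"xyz": [0, 0, 0.22], "turn": [0, 0, 0], "gripper": 0.5}, {"xyz": [0, 0, 0], "turn": [0, 0, 0], "gripper": 0.2}, {"xyz": [0, 0, 0], "turn": [0, 0, 0], "gripper": 0}, {"xyz": [0, 0, 0], "turn": [0, 0, 0], "gripper": -0.1}, {"xyz": [0, 0, 0], "turn": [0, 0, 0], "gripper": -0.3}, {"xyz": [0, 0, 0], "turn": [0, 0, 0], "gripper": -0.3}, {"xyz": [0, 0, 0], "turn": [0, 0, 0], "gripper": -0.3}], "squeeze": 25}}

```text
time_s: 3.07
position: [0.599, -0.3446, 0.0254]
tool_rot: [[0.988, -0.157, 0.001], [-0.157, -0.988, -0.0], [0.001, 0.0, -1.0]]
ft_force: [0.2, 0.2, -0.0]
grip_width: 0.0461
```

```bash
python3 - <<'E'
from h import *
im,d=cams.get_image("scene");im=im[:,:,::-1];ci=cams.camera_info("scene");u,v=proj(ci,[[.598,-.345,.02]])[0].astype(int);print(u,v)
show("s1",cv2.resize(im[max(0,v-50):v+40,u-60:u+60],None,fx=6,fy=6,interpolation=cv2.INTER_CUBIC))
E
python3 plan.py 598.3 -345.4 25 -9 1
```

```text
330 144
t 3.12 p [ 598.9 -344.6   25.3] yaw -9.03 w 46.0 F [-0.   0.6  0.7]
1 rows xyz [-0.012, 0.023, 0.008] turn [0.003, -0.005, -0.006]
```

View pics/s1.png

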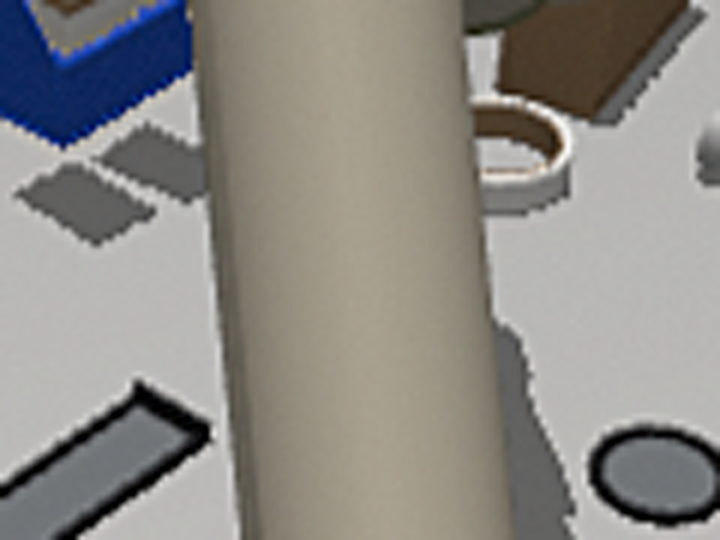

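The arm hides the roll in the scene view. The jaws stopped at 46 mm against a 30 mm command, so the roll is held.

```bash
python3 plan.py 598.9 -344.6 75 -9 3 409.5 -355.8 75 -9 7 409.5 -355.8 35 -9 4 409.5 -355.8 28.5 -9 3
```

```text
t 3.12 p [ 598.9 -344.6   25.3] yaw -9.03 w 46.0 F [-0.   0.6  0.7]
3 rows xyz [-0.0, 0.0, -0.414] turn [0.001, -0.002, -0.002]
7 rows xyz [-0.662, 0.145, -0.0] turn [0.0, 0.0, 0.0]
4 rows xyz [0.0, -0.0, 0.25] turn [0.0, 0.0, 0.0]
3 rows xyz [0.0, -0.0, 0.054] turn [0.0, 0.0, 0.0]
```

{"name": "step_arm", "arguments": {"steps": [{"xyz": [0, 0, -0.414], "turn": [0, 0, 0], "gripper": -0.3}, {"xyz": [0, 0, -0.414], "turn": [0, 0, 0], "gripper": -0.3}, {"xyz": [0, 0, -0.414], "turn": [0, 0, 0], "gripper": -0.3}, {"xyz": [-0.662, 0.145, 0], "turn": [0, 0, 0], "gripper": -0.3}, {"xyz": [-0.662, 0.145, 0], "turn": [0, 0, 0], "gripper": -0.3}, {"xyz": [-0.662, 0.145, 0], "turn": [0, 0, 0], "gripper": -0.3}, {"xyz": [-0.662, 0.145, 0], "turn": [0, 0, 0], "gripper": -0.3}, {"xyz": [-0.662, 0.145, 0], "turn": [0, 0, 0], "gripper": -0.3}, {"xyz": [-0.662, 0.145, 0], "turn": [0, 0, 0], "gripper": -0.3}, {"xyz": [-0.662, 0.145, 0], "turn": [0, 0, 0], "gripper": -0.3}, {"xyz": [0, 0, 0], "turn": [0, 0, 0], "gripper": -0.3}, {"xyz": [0, 0, 0.25], "turn": [0, 0, 0], "gripper": -0.3}, {"xyz": [0, 0, 0.25], "turn": [0, 0, 0], "gripper": -0.3}, {"xyz": [0, 0, 0.25], "turn": [0, 0, 0], "gripper": -0.3}, {"xyz": [0, 0, 0.25], "turn": [0, 0, 0], "gripper": -0.3}, {"xyz": [0, 0, 0], "turn": [0, 0, 0], "gripper": -0.3}]}}

```text
time_s: 4.45
position: [0.4093, -0.3545, 0.032]
tool_rot: [[0.988, -0.156, -0.002], [-0.156, -0.988, 0.003], [-0.003, -0.003, -1.0]]
ft_force: [0.2, 0.2, -0.8]
grip_width: 0.0462
```

```bash
python3 plan.py 409.5 -355.8 28.5 -9 4; python3 - <<'E'
from h import *
wrist("w2")
E
```

```text
t 4.45 p [ 409.3 -354.5   32. ] yaw -8.98 w 46.2 F [ 0.2  0.2 -0.8]
4 rows xyz [0.003, 0.008, 0.022] turn [-0.009, 0.009, 0.001]
```

View pics/w2.png

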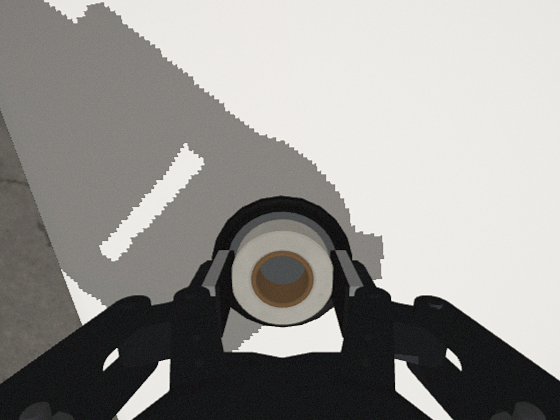

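The roll at (283,278) is held level over the round tray, whose rim runs from about x=215 to 350. I'll lower it, release and lift off.

{"name": "step_arm", "arguments": {"steps": [{"xyz": [0, 0, 0.03], "turn": [0, 0, 0], "gripper": -0.3}, {"xyz": [0, 0, 0.03], "turn": [0, 0, 0], "gripper": -0.3}, {"xyz": [0, 0, 0.03], "turn": [0, 0, 0], "gripper": -0.3}, {"xyz": [0, 0, 0], "turn": [0, 0, 0], "gripper": -0.3}, {"xyz": [0, 0, 0], "turn": [0, 0, 0], "gripper": -0.3}]}}

```text
time_s: 4.92
position: [0.4095, -0.3556, 0.0313]
tool_rot: [[0.988, -0.157, 0.0], [-0.157, -0.988, -0.0], [0.0, 0.0, -1.0]]
ft_force: [0.5, 0.3, -0.7]
grip_width: 0.0465
```

{"name": "step_arm", "arguments": {"steps": [{"xyz": [0, 0, 0.025], "turn": [0, 0, 0], "gripper": -0.3}, {"xyz": [0, 0, 0.025], "turn": [0, 0, 0], "gripper": -0.3}, {"xyz": [0, 0, 0.025], "turn": [0, 0, 0], "gripper": -0.3}, {"xyz": [0, 0, 0], "turn": [0, 0, 0], "gripper": -0.3}, {"xyz": [0, 0, 0], "turn": [0, 0, 0], "gripper": -0.3}]}}

```text
time_s: 5.33
position: [0.4094, -0.3555, 0.0281]
tool_rot: [[0.988, -0.157, -0.0], [-0.157, -0.988, 0.0], [-0.0, -0.0, -1.0]]
ft_force: [-0.7, 0.4, -0.1]
grip_width: 0.0462
```

{"name": "step_arm", "arguments": {"steps": [{"xyz": [0, 0, 0.02], "turn": [0, 0, 0], "gripper": -0.3}, {"xyz": [0, 0, 0], "turn": [0, 0, 0], "gripper": -0.3}, {"xyz": [0, 0, 0], "turn": [0, 0, 0], "gripper": -0.3}]}}

```text
time_s: 5.58
position: [0.4094, -0.3556, 0.0278]
tool_rot: [[0.988, -0.157, 0.0], [-0.157, -0.988, -0.0], [0.0, 0.0, -1.0]]
ft_force: [-1.9, 1.4, 5.5]
grip_width: 0.0462
```

{"name": "step_arm", "arguments": {"steps": [{"xyz": [0, 0, 0], "turn": [0, 0, 0], "gripper": 0.25}, {"xyz": [0, 0, 0], "turn": [0, 0, 0], "gripper": 0.35}, {"xyz": [0, 0, 0], "turn": [0, 0, 0], "gripper": 0.45}, {"xyz": [0, 0, -0.1], "turn": [0, 0, 0], "gripper": 0.45}, {"xyz": [0, 0, -0.6], "turn": [0, 0, 0], "gripper": 0.45}, {"xyz": [0, 0, -0.9], "turn": [0, 0, 0], "gripper": 0.45}, {"xyz": [0, 0, -0.9], "turn": [0, 0, 0], "gripper": 0.45}, {"xyz": [-0.092, -0.888, 0], "turn": [0, 0, 0], "gripper": 0.3}, {"xyz": [-0.092, -0.888, 0], "turn": [0, 0, 0], "gripper": 0.3}, {"xyz": [-0.092, -0.888, 0], "turn": [0, 0, 0], "gripper": 0.3}, {"xyz": [-0.092, -0.888, 0], "turn": [0, 0, 0], "gripper": 0.3}, {"xyz": [-0.092, -0.888, 0], "turn": [0, 0, 0], "gripper": 0.3}, {"xyz": [-0.092, -0.888, 0], "turn": [0, 0, 0], "gripper": 0.3}, {"xyz": [-0.092, -0.888, 0], "turn": [0, 0, 0], "gripper": 0.3}, {"xyz": [-0.092, -0.888, 0], "turn": [0, 0, 0], "gripper": 0.3}, {"xyz": [-0.092, -0.888, 0], "turn": [0, 0, 0], "gripper": 0.3}, {"xyz": [-0.092, -0.888, 0], "turn": [0, 0, 0], "gripper": 0.3}, {"xyz": [-0.092, -0.888, 0], "turn": [0, 0, 0], "gripper": 0.3}, {"xyz": [-0.092, -0.888, 0], "turn": [0, 0, 0], "gripper": 0.3}, {"xyz": [-0.092, -0.888, 0], "turn": [0, 0, 0], "gripper": 0.3}]}}

```text
time_s: 7.25
position: [0.4344, 0.1098, 0.1277]
tool_rot: [[0.988, -0.157, 0.0], [-0.157, -0.988, -0.0], [0.0, -0.0, -1.0]]
ft_force: [0.6, -1.2, 0.5]
grip_width: 0.056
```

{"name": "step_arm", "arguments": {"steps": [{"xyz": [0, 0, 0], "turn": [0, 0, 0], "gripper": 0.3}, {"xyz": [0, 0, 0], "turn": [0, 0, 0], "gripper": 0.3}]}}

```text
time_s: 7.42
position: [0.4344, 0.1093, 0.1275]
tool_rot: [[0.988, -0.153, 0.0], [-0.153, -0.988, -0.0], [0.0, 0.0, -1.0]]
ft_force: [-0.6, -0.8, 0.8]
grip_width: 0.0555
```

```bash
python3 plan.py 434.7 107.8 60 -8.8 3 434.7 107.8 24 -8.8 4; python3 - <<'E'
from h import *
ci,im,d=wrist("w3")
a=np.radians(81.2);u=np.array([np.cos(a),np.sin(a)]);n=np.array([u[1],-u[0]]);c=np.array([.4347,.1078])
pts=[np.r_[c+u*i*.084+n*j*.014,.016] for i,j in((1,1),(1,-1),(-1,-1),(-1,1))]
p=im.copy();cv2.polylines(p,[proj(ci,pts).round().astype(int)],True,(0,0,255),1)
cv2.circle(p,tuple(map(int,proj(ci,[np.r_[c,.016]])[0])),3,(0,255,0),-1);show("w3a",p)
E
```

```text
t 7.42 p [434.4 109.3 127.5] yaw -8.82 w 55.5 F [-0.6 -0.8  0.8]
3 rows xyz [0.004, 0.012, 0.562] turn [0.0, -0.001, -0.001]
4 rows xyz [0.0, -0.0, 0.225] turn [0.0, 0.0, 0.0]
```

View pics/w3a.png

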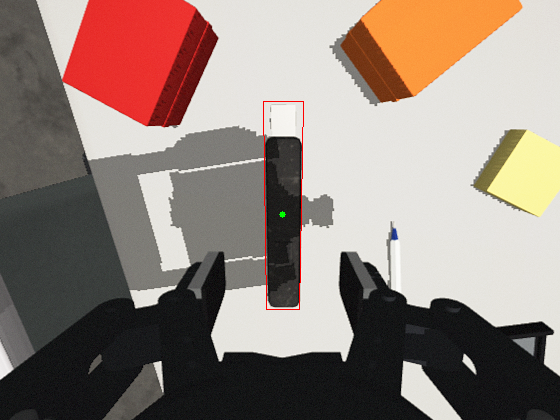

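The overlay matches the cutter, centred at (282,214). I'll grip it now.

{"name": "step_arm", "arguments": {"steps": [{"xyz": [0.004, 0.012, 0.562], "turn": [0, 0, 0], "gripper": 0.2}, {"xyz": [0.004, 0.012, 0.562], "turn": [0, 0, 0], "gripper": 0.2}, {"xyz": [0.004, 0.012, 0.562], "turn": [0, 0, 0], "gripper": 0.2}, {"xyz": [0, 0, 0.22], "turn": [0, 0, 0], "gripper": 0.1}, {"xyz": [0, 0, 0.22], "turn": [0, 0, 0], "gripper": 0}, {"xyz": [0, 0, 0.22], "turn": [0, 0, 0], "gripper": 0}, {"xyz": [0, 0, 0.22], "turn": [0, 0, 0], "gripper": 0}, {"xyz": [0, 0, 0], "turn": [0, 0, 0], "gripper": -0.2}, {"xyz": [0, 0, 0], "turn": [0, 0, 0], "gripper": -0.3}, {"xyz": [0, 0, 0], "turn": [0, 0, 0], "gripper": -0.4}, {"xyz": [0, 0, 0], "turn": [0, 0, 0], "gripper": -0.7}, {"xyz": [0, 0, 0], "turn": [0, 0, 0], "gripper": -0.7}, {"xyz": [0, 0, 0], "turn": [0, 0, 0], "gripper": -0.7}], "squeeze": 50}}

```text
time_s: 8.55
position: [0.4351, 0.1064, 0.025]
tool_rot: [[0.988, -0.157, 0.001], [-0.157, -0.988, -0.0], [0.001, -0.0, -1.0]]
ft_force: [0.2, -0.8, 2.4]
grip_width: 0.0266
```

```bash
python3 plan.py 434.7 107.8 110 -8.8 4 626.6 -128.5 110 -0.6 10 626.6 -128.5 45 -0.6 4
```

```text
t 8.55 p [435.1 106.4  25. ] yaw -9.03 w 26.6 F [ 0.2 -0.8  2.4]
4 rows xyz [-0.003, -0.008, -0.531] turn [-0.0, -0.002, -0.012]
10 rows xyz [0.531, 0.546, 0.0] turn [0.0, 0.0, -0.179]
4 rows xyz [0.0, -0.0, 0.406] turn [0.0, 0.0, 0.0]
```

{"name": "step_arm", "arguments": {"steps": [{"xyz": [0, 0, -0.531], "turn": [0, 0, 0], "gripper": -0.7}, {"xyz": [0, 0, -0.531], "turn": [0, 0, 0], "gripper": -0.7}, {"xyz": [0, 0, -0.531], "turn": [0, 0, 0], "gripper": -0.7}, {"xyz": [0, 0, -0.531], "turn": [0, 0, 0], "gripper": -0.7}, {"xyz": [0.531, 0.546, 0], "turn": [0, 0, -0.18], "gripper": -0.7}, {"xyz": [0.531, 0.546, 0], "turn": [0, 0, -0.18], "gripper": -0.7}, {"xyz": [0.531, 0.546, 0], "turn": [0, 0, -0.18], "gripper": -0.7}, {"xyz": [0.531, 0.546, 0], "turn": [0, 0, -0.18], "gripper": -0.7}, {"xyz": [0.531, 0.546, 0], "turn": [0, 0, -0.18], "gripper": -0.7}, {"xyz": [0.531, 0.546, 0], "turn": [0, 0, -0.18], "gripper": -0.7}, {"xyz": [0.531, 0.546, 0], "turn": [0, 0, -0.18], "gripper": -0.7}, {"xyz": [0.531, 0.546, 0], "turn": [0, 0, -0.18], "gripper": -0.7}, {"xyz": [0.531, 0.546, 0], "turn": [0, 0, -0.18], "gripper": -0.7}, {"xyz": [0.531, 0.546, 0], "turn": [0, 0, -0.18], "gripper": -0.7}, {"xyz": [0, 0, 0.39], "turn": [0, 0, 0], "gripper": -0.7}, {"xyz": [0, 0, 0.39], "turn": [0, 0, 0], "gripper": -0.7}, {"xyz": [0, 0, 0.39], "turn": [0, 0, 0], "gripper": -0.7}, {"xyz": [0, 0, 0], "turn": [0, 0, 0], "gripper": -0.7}, {"xyz": [0, 0, 0], "turn": [0, 0, 0], "gripper": -0.7}, {"xyz": [0, 0, 0], "turn": [0, 0, 0], "gripper": -0.7}]}}

```text
time_s: 10.22
position: [0.6264, -0.1304, 0.0638]
tool_rot: [[1.0, -0.013, 0.001], [-0.013, -1.0, -0.0], [0.001, 0.0, -1.0]]
ft_force: [-0.2, -0.0, 0.6]
grip_width: 0.0264
```

```bash
python3 plan.py 626.6 -129.5 28.5 -0.6 6; python3 - <<'E'
from h import *
ci,im,d=wrist("w4")
u=np.array([np.cos(np.radians(89.4)),np.sin(np.radians(89.4))]);n=np.array([u[1],-u[0]]);c=np.array([.6266,-.1279])
pts=[np.r_[c+u*i*.095+n*j*.027,.007] for i,j in((1,1),(1,-1),(-1,-1),(-1,1))]
p=im.copy();cv2.polylines(p,[proj(ci,pts).round().astype(int)],True,(0,0,255),1);show("w4a",p)
E
```

```text
t 10.22 p [ 626.4 -130.4   63.8] yaw -0.76 w 26.4 F [-0.2 -0.   0.6]
6 rows xyz [0.001, -0.004, 0.147] turn [0.001, -0.003, -0.006]
```

View pics/w4a.png

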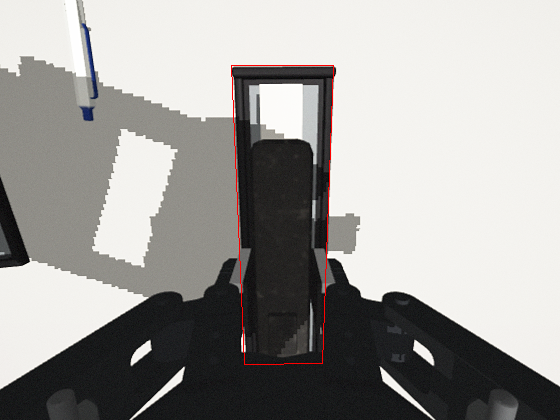

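The tray overlay fits (x 233–335, top edge v=67). The cutter is parallel to it, with its blade at (280,110). I'll check its lengthwise offset numerically before lowering.

```bash
python3 - <<'E'
from h import *
w=np.load("pics/w4.npz");ci={k:w[k] for k in w};d=w["d"];T=ci["extrinsics"]
im=cv2.imread("pics/w4.png")
def P(u,v):
    c=np.array([(u-ci["cx"])/ci["fx"],(v-ci["cy"])/ci["fy"],1])*d[v,u];return (T[:3,:3]@c+T[:3,3])*1000
for v in list(range(64,100,3))+[130,136,140,144,150,180]:print(v,P(281,v).round(1),im[v,281])
for u in (249,253,257,281,300,308,312):print(u,P(u,180).round(1))
E
```

```text
64 [627.  -31.2  -1.2] [241 244 246]
67 [626.9 -35.   14. ] [69 70 72]
70 [626.9 -36.4  14.1] [55 56 57]
73 [626.9 -37.8  13.5] [61 60 61]
76 [626.8 -39.   12.2] [27 28 28]
79 [626.8 -39.3   2.6] [47 46 48]
82 [626.8 -40.8   2.3] [56 53 58]
85 [626.7 -47.   47.4] [252 255 255]
88 [626.7 -48.1  46.4] [249 252 252]
91 [626.7 -49.2  46.4] [249 251 252]
94 [626.7 -50.5  47.4] [250 251 252]
97 [626.7 -51.6  45.6] [249 251 252]
130 [626.5 -65.1  46.4] [248 251 252]
136 [626.4 -67.7  46.3] [153 160 163]
140 [626.4 -69.2  49.3] [21 15 17]
144 [626.4 -70.6  53.4] [32 34 35]
150 [626.4 -73.   53.9] [36 37 36]
180 [626.2 -85.7  54.2] [33 36 35]
249 [607.  -94.9   2.3]
253 [614.1 -85.6  53.5]
257 [615.7 -86.   51.8]
281 [626.2 -85.7  54.2]
300 [634.3 -85.9  53.8]
308 [637.9 -86.2  52. ]
312 [640.  -86.9  48.5]
```

{"name": "step_arm", "arguments": {"steps": [{"xyz": [0, -0.008, 0.168], "turn": [0, 0, 0], "gripper": -0.7}, {"xyz": [0, -0.008, 0.168], "turn": [0, 0, 0], "gripper": -0.7}, {"xyz": [0, -0.008, 0.168], "turn": [0, 0, 0], "gripper": -0.7}, {"xyz": [0, -0.008, 0.168], "turn": [0, 0, 0], "gripper": -0.7}, {"xyz": [0, -0.008, 0.168], "turn": [0, 0, 0], "gripper": -0.7}, {"xyz": [0, 0, 0], "turn": [0, 0, 0], "gripper": -0.7}, {"xyz": [0, 0, 0.02], "turn": [0, 0, 0], "gripper": -0.7}, {"xyz": [0, 0, 0.02], "turn": [0, 0, 0], "gripper": -0.7}, {"xyz": [0, 0, 0], "turn": [0, 0, 0], "gripper": -0.7}, {"xyz": [0, 0, 0], "turn": [0, 0, 0], "gripper": -0.7}]}}

```text
time_s: 11.1
position: [0.626, -0.1289, 0.0277]
tool_rot: [[1.0, -0.014, 0.0], [-0.014, -1.0, -0.0], [0.0, 0.0, -1.0]]
ft_force: [-0.5, -0.2, -0.6]
grip_width: 0.0263
```

{"name": "step_arm", "arguments": {"steps": [{"xyz": [0, 0, 0.015], "turn": [0, 0, 0], "gripper": -0.7}, {"xyz": [0, 0, 0.01], "turn": [0, 0, 0], "gripper": -0.7}, {"xyz": [0, 0, 0], "turn": [0, 0, 0], "gripper": -0.7}]}}

```text
time_s: 11.35
position: [0.6261, -0.1289, 0.0274]
tool_rot: [[1.0, -0.014, 0.001], [-0.014, -1.0, -0.0], [0.001, 0.0, -1.0]]
ft_force: [-1.2, 0.9, 5.4]
grip_width: 0.0263
```

{"name": "step_arm", "arguments": {"steps": [{"xyz": [0, 0, 0], "turn": [0, 0, 0], "gripper": -0.2}, {"xyz": [0, 0, 0], "turn": [0, 0, 0], "gripper": 0}, {"xyz": [0, 0, 0], "turn": [0, 0, 0], "gripper": 0.1}, {"xyz": [0, 0, -0.1], "turn": [0, 0, 0], "gripper": 0.2}, {"xyz": [0, 0, -0.5], "turn": [0, 0, 0], "gripper": 0.4}, {"xyz": [0, 0, -0.9], "turn": [0, 0, 0], "gripper": 0.6}, {"xyz": [0, 0, -0.9], "turn": [0, 0, 0], "gripper": 0.6}]}}

```text
time_s: 11.93
position: [0.6254, -0.1287, 0.1231]
tool_rot: [[1.0, -0.014, -0.002], [-0.014, -1.0, 0.001], [-0.002, -0.001, -1.0]]
ft_force: [1.2, 0.0, 0.6]
grip_width: 0.0686
```

```bash
python3 plan.py 624.8 111.4 124 -33.9 9
```

```text
t 11.93 p [ 625.4 -128.7  123.1] yaw -0.79 w 68.6 F [1.2 0.  0.6]
9 rows xyz [-0.182, -0.651, -0.002] turn [-0.0, 0.004, 0.803]
```

{"name": "step_arm", "arguments": {"steps": [{"xyz": [-0.182, -0.651, 0], "turn": [0, 0, 0.803], "gripper": 0.6}, {"xyz": [-0.182, -0.651, 0], "turn": [0, 0, 0.803], "gripper": 0.6}, {"xyz": [-0.182, -0.651, 0], "turn": [0, 0, 0.803], "gripper": 0.6}, {"xyz": [-0.182, -0.651, 0], "turn": [0, 0, 0.803], "gripper": 0.6}, {"xyz": [-0.182, -0.651, 0], "turn": [0, 0, 0.803], "gripper": 0.6}, {"xyz": [-0.182, -0.651, 0], "turn": [0, 0, 0.803], "gripper": 0.6}, {"xyz": [-0.182, -0.651, 0], "turn": [0, 0, 0.803], "gripper": 0.6}, {"xyz": [-0.182, -0.651, 0], "turn": [0, 0, 0.803], "gripper": 0.6}, {"xyz": [-0.182, -0.651, 0], "turn": [0, 0, 0.803], "gripper": 0.6}, {"xyz": [0, 0, 0], "turn": [0, 0, 0], "gripper": 0.6}, {"xyz": [0, 0, 0], "turn": [0, 0, 0], "gripper": 0.6}]}}

```text
time_s: 12.85
position: [0.6254, 0.1123, 0.1227]
tool_rot: [[0.832, -0.556, 0.0], [-0.556, -0.832, -0.0], [0.0, 0.0, -1.0]]
ft_force: [-0.3, 0.0, -0.1]
grip_width: 0.0682
```

```bash
python3 plan.py 624.8 111.4 60 -33.9 3 624.8 111.4 25 -33.9 4; python3 - <<'E'
from h import *
ci,im,d=wrist("w5")
def box(c,a,lx,ly,z,p,col):
    u=np.array([np.cos(np.radians(a)),np.sin(np.radians(a))]);n=np.array([-u[1],u[0]])
    cv2.polylines(p,[proj(ci,[np.r_[np.array(c)+u*i*lx/2+n*j*ly/2,z] for i,j in((1,1),(1,-1),(-1,-1),(-1,1))]).round().astype(int)],True,col,1)
p=im.copy();box((.6248,.1114),56.1,.05,.05,.018,p,(0,0,255));box((.5853,.3505),65.6,.076,.076,.007,p,(0,255,0));show("w5a",p)
E
```

```text
t 12.85 p [625.4 112.3 122.7] yaw -33.75 w 68.2 F [-0.3  0.  -0.1]
3 rows xyz [-0.0, 0.009, 0.522] turn [0.0, -0.001, 0.011]
4 rows xyz [0.0, -0.0, 0.219] turn [0.0, 0.0, 0.0]
```

View pics/w5a.png

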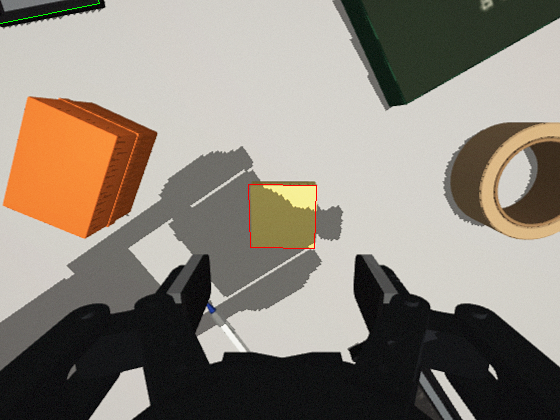

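The pad overlay matches at (282,215), so I'll grip it.

{"name": "step_arm", "arguments": {"steps": [{"xyz": [0, 0, 0.522], "turn": [0, 0, 0], "gripper": 0.6}, {"xyz": [0, 0, 0.522], "turn": [0, 0, 0], "gripper": 0.6}, {"xyz": [0, 0, 0.522], "turn": [0, 0, 0], "gripper": 0.6}, {"xyz": [0, 0, 0.23], "turn": [0, 0, 0], "gripper": 0.6}, {"xyz": [0, 0, 0.23], "turn": [0, 0, 0], "gripper": 0.6}, {"xyz": [0, 0, 0.23], "turn": [0, 0, 0], "gripper": 0.6}, {"xyz": [0, 0, 0.23], "turn": [0, 0, 0], "gripper": 0.6}, {"xyz": [0, 0, 0], "turn": [0, 0, 0], "gripper": 0.35}, {"xyz": [0, 0, 0], "turn": [0, 0, 0], "gripper": 0.2}, {"xyz": [0, 0, 0], "turn": [0, 0, 0], "gripper": 0}, {"xyz": [0, 0, 0], "turn": [0, 0, 0], "gripper": -0.2}, {"xyz": [0, 0, 0], "turn": [0, 0, 0], "gripper": -0.2}, {"xyz": [0, 0, 0], "turn": [0, 0, 0], "gripper": -0.2}], "squeeze": 30}}

```text
time_s: 13.98
position: [0.6257, 0.1112, 0.0237]
tool_rot: [[0.83, -0.558, 0.001], [-0.558, -0.83, 0.0], [0.001, -0.0, -1.0]]
ft_force: [-0.3, -0.5, 1.1]
grip_width: 0.0493
```

```bash
python3 plan.py 624.8 111.4 140 -33.9 4 585.3 350.5 140 -24.4 8 585.3 350.5 60 -24.4 3
```

```text
t 13.98 p [625.7 111.2  23.7] yaw -33.90 w 49.3 F [-0.3 -0.5  1.1]
4 rows xyz [-0.005, 0.002, -0.727] turn [-0.001, -0.002, -0.0]
8 rows xyz [-0.478, -0.588, -0.0] turn [0.0, 0.0, -0.259]
3 rows xyz [0.0, -0.0, 0.667] turn [0.0, 0.0, 0.0]
```

{"name": "step_arm", "arguments": {"steps": [{"xyz": [0, 0, -0.727], "turn": [0, 0, 0], "gripper": -0.2}, {"xyz": [0, 0, -0.727], "turn": [0, 0, 0], "gripper": -0.2}, {"xyz": [0, 0, -0.727], "turn": [0, 0, 0], "gripper": -0.2}, {"xyz": [0, 0, -0.727], "turn": [0, 0, 0], "gripper": -0.2}, {"xyz": [-0.478, -0.588, 0], "turn": [0, 0, -0.259], "gripper": -0.2}, {"xyz": [-0.478, -0.588, 0], "turn": [0, 0, -0.259], "gripper": -0.2}, {"xyz": [-0.478, -0.588, 0], "turn": [0, 0, -0.259], "gripper": -0.2}, {"xyz": [-0.478, -0.588, 0], "turn": [0, 0, -0.259], "gripper": -0.2}, {"xyz": [-0.478, -0.588, 0], "turn": [0, 0, -0.259], "gripper": -0.2}, {"xyz": [-0.478, -0.588, 0], "turn": [0, 0, -0.259], "gripper": -0.2}, {"xyz": [-0.478, -0.588, 0], "turn": [0, 0, -0.259], "gripper": -0.2}, {"xyz": [-0.478, -0.588, 0], "turn": [0, 0, -0.259], "gripper": -0.2}, {"xyz": [0, 0, 0.64], "turn": [0, 0, 0], "gripper": -0.2}, {"xyz": [0, 0, 0.64], "turn": [0, 0, 0], "gripper": -0.2}, {"xyz": [0, 0, 0.64], "turn": [0, 0, 0], "gripper": -0.2}, {"xyz": [0, 0, 0], "turn": [0, 0, 0], "gripper": -0.2}, {"xyz": [0, 0, 0], "turn": [0, 0, 0], "gripper": -0.2}, {"xyz": [0, 0, 0], "turn": [0, 0, 0], "gripper": -0.2}]}}

```text
time_s: 15.48
position: [0.5869, 0.3504, 0.0645]
tool_rot: [[0.911, -0.413, 0.002], [-0.413, -0.911, 0.001], [0.002, -0.002, -1.0]]
ft_force: [-0.4, -0.9, 0.1]
grip_width: 0.0493
```

```bash
python3 plan.py 585.3 350.5 28 -24.4 5; python3 - <<'E'
from h import *
ci,im,d=wrist("w6")
def box(c,a,lx,ly,z,p,col):
    u=np.array([np.cos(np.radians(a)),np.sin(np.radians(a))]);n=np.array([-u[1],u[0]])
    cv2.polylines(p,[proj(ci,[np.r_[np.array(c)+u*i*lx/2+n*j*ly/2,z] for i,j in((1,1),(1,-1),(-1,-1),(-1,1))]).round().astype(int)],True,col,1)
p=im.copy();box((.5853,.3505),65.6,.076,.076,.007,p,(0,255,0));show("w6a",p)
E
```

```text
t 15.48 p [586.9 350.4  64.5] yaw -24.42 w 49.3 F [-0.4 -0.9  0.1]
5 rows xyz [-0.008, 0.003, 0.182] turn [-0.005, -0.004, -0.001]
```

View pics/w6a.png

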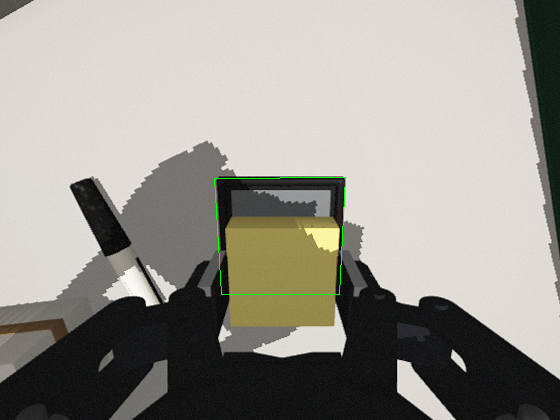

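The pad is centred and square over the tray: overlay x 216–345, pad x 226–338. I'll lower it.

{"name": "step_arm", "arguments": {"steps": [{"xyz": [-0.008, 0.003, 0.18], "turn": [0, 0, 0], "gripper": -0.2}, {"xyz": [-0.008, 0.003, 0.18], "turn": [0, 0, 0], "gripper": -0.2}, {"xyz": [-0.008, 0.003, 0.18], "turn": [0, 0, 0], "gripper": -0.2}, {"xyz": [-0.008, 0.003, 0.18], "turn": [0, 0, 0], "gripper": -0.2}, {"xyz": [-0.008, 0.003, 0.18], "turn": [0, 0, 0], "gripper": -0.2}, {"xyz": [0, 0, 0], "turn": [0, 0, 0], "gripper": -0.2}, {"xyz": [0, 0, 0.01], "turn": [0, 0, 0], "gripper": -0.2}, {"xyz": [0, 0, 0.01], "turn": [0, 0, 0], "gripper": -0.2}, {"xyz": [0, 0, 0], "turn": [0, 0, 0], "gripper": -0.2}, {"xyz": [0, 0, 0], "turn": [0, 0, 0], "gripper": -0.2}]}}

```text
time_s: 16.37
position: [0.5843, 0.3503, 0.0258]
tool_rot: [[0.911, -0.413, -0.0], [-0.413, -0.911, -0.0], [-0.0, 0.0, -1.0]]
ft_force: [-0.9, -0.6, -1.3]
grip_width: 0.0492
```

{"name": "step_arm", "arguments": {"steps": [{"xyz": [0, 0, 0.015], "turn": [0, 0, 0], "gripper": -0.2}, {"xyz": [0, 0, 0], "turn": [0, 0, 0], "gripper": -0.2}, {"xyz": [0, 0, 0], "turn": [0, 0, 0], "gripper": -0.2}]}}

```text
time_s: 16.62
position: [0.5843, 0.3503, 0.0257]
tool_rot: [[0.911, -0.413, 0.0], [-0.413, -0.911, -0.0], [0.0, -0.0, -1.0]]
ft_force: [-3.2, -1.5, 4.7]
grip_width: 0.0489
```

{"name": "step_arm", "arguments": {"steps": [{"xyz": [0, 0, 0], "turn": [0, 0, 0], "gripper": 0.25}, {"xyz": [0, 0, 0], "turn": [0, 0, 0], "gripper": 0.4}, {"xyz": [0, 0, 0], "turn": [0, 0, 0], "gripper": 0.5}, {"xyz": [0, 0, -0.1], "turn": [0, 0, 0], "gripper": 0.5}, {"xyz": [0, 0, -0.5], "turn": [0, 0, 0], "gripper": 0.6}, {"xyz": [0, 0, -0.9], "turn": [0, 0, 0], "gripper": 0.8}, {"xyz": [0, 0, -0.9], "turn": [0, 0, 0], "gripper": 1}, {"xyz": [0, 0, -0.9], "turn": [0, 0, 0], "gripper": 1}, {"xyz": [0, 0, -0.5], "turn": [0, 0, 0], "gripper": 1}]}}

```text
time_s: 17.37
position: [0.5852, 0.3506, 0.1823]
tool_rot: [[0.911, -0.413, 0.006], [-0.413, -0.911, 0.002], [0.004, -0.004, -1.0]]
ft_force: [0.2, 0.2, -0.3]
grip_width: 0.0854
```

```bash
python3 plan.py 500 351 178 24 10 408.7 351.9 165 72.5 10
```

```text
t 17.37 p [585.2 350.6 182.3] yaw -24.40 w 85.4 F [ 0.2  0.2 -0.3]
10 rows xyz [-0.219, 0.009, 0.01] turn [-0.003, -0.007, -1.056]
10 rows xyz [-0.162, -0.17, 0.032] turn [0.0, 0.0, -1.058]
```

```bash
python3 plan.py 408.7 351.9 165 72.5 22
```

```text
t 17.37 p [585.2 350.6 182.3] yaw -24.40 w 85.4 F [ 0.2  0.2 -0.3]
22 rows xyz [-0.21, -0.086, 0.019] turn [0.0, -0.004, -0.961]
```

{"name": "step_arm", "arguments": {"steps": [{"xyz": [-0.21, -0.086, 0.019], "turn": [0, 0, -0.961], "gripper": 1}, {"xyz": [-0.21, -0.086, 0.019], "turn": [0, 0, -0.961], "gripper": 1}, {"xyz": [-0.21, -0.086, 0.019], "turn": [0, 0, -0.961], "gripper": 1}, {"xyz": [-0.21, -0.086, 0.019], "turn": [0, 0, -0.961], "gripper": 1}, {"xyz": [-0.21, -0.086, 0.019], "turn": [0, 0, -0.961], "gripper": 1}, {"xyz": [-0.21, -0.086, 0.019], "turn": [0, 0, -0.961], "gripper": 1}, {"xyz": [-0.21, -0.086, 0.019], "turn": [0, 0, -0.961], "gripper": 1}, {"xyz": [-0.21, -0.086, 0.019], "turn": [0, 0, -0.961], "gripper": 1}, {"xyz": [-0.21, -0.086, 0.019], "turn": [0, 0, -0.961], "gripper": 1}, {"xyz": [-0.21, -0.086, 0.019], "turn": [0, 0, -0.961], "gripper": 1}, {"xyz": [-0.21, -0.086, 0.019], "turn": [0, 0, -0.961], "gripper": 1}, {"xyz": [-0.21, -0.086, 0.019], "turn": [0, 0, -0.961], "gripper": 1}, {"xyz": [-0.21, -0.086, 0.019], "turn": [0, 0, -0.961], "gripper": 1}, {"xyz": [-0.21, -0.086, 0.019], "turn": [0, 0, -0.961], "gripper": 1}, {"xyz": [-0.21, -0.086, 0.019], "turn": [0, 0, -0.961], "gripper": 1}, {"xyz": [-0.21, -0.086, 0.019], "turn": [0, 0, -0.961], "gripper": 1}, {"xyz": [-0.21, -0.086, 0.019], "turn": [0, 0, -0.961], "gripper": 1}, {"xyz": [-0.21, -0.086, 0.019], "turn": [0, 0, -0.961], "gripper": 1}, {"xyz": [-0.21, -0.086, 0.019], "turn": [0, 0, -0.961], "gripper": 1}, {"xyz": [-0.21, -0.086, 0.019], "turn": [0, 0, -0.961], "gripper": 1}]}}

```text
time_s: 19.03
position: [0.4203, 0.364, 0.1624]
tool_rot: [[0.44, 0.898, 0.0], [0.898, -0.44, 0.0], [0.0, 0.0, -1.0]]
ft_force: [-1.2, -0.3, -1.2]
grip_width: 0.0853
```

{"name": "step_arm", "arguments": {"steps": [{"xyz": [-0.21, -0.086, 0.019], "turn": [0, 0, -0.961], "gripper": 1}, {"xyz": [-0.21, -0.086, 0.019], "turn": [0, 0, -0.961], "gripper": 1}, {"xyz": [0, 0, 0], "turn": [0, 0, 0], "gripper": 1}, {"xyz": [0, 0, 0], "turn": [0, 0, 0], "gripper": 1}, {"xyz": [0, 0, 0], "turn": [0, 0, 0], "gripper": 1}]}}

```text
time_s: 19.45
position: [0.4081, 0.3519, 0.1609]
tool_rot: [[0.303, 0.953, 0.001], [0.953, -0.303, 0.0], [0.001, 0.001, -1.0]]
ft_force: [0.6, 0.3, 0.1]
grip_width: 0.0854
```

```bash
python3 plan.py 408.7 351.9 165 72.5 2 408.7 351.9 100 72.5 3 408.7 351.9 36 72.5 4; python3 - <<'E'
from h import *
ci,im,d=wrist("w7")
def box(c,a,lx,ly,z,p,col):
    u=np.array([np.cos(np.radians(a)),np.sin(np.radians(a))]);n=np.array([-u[1],u[0]])
    cv2.polylines(p,[proj(ci,[np.r_[np.array(c)+u*i*lx/2+n*j*ly/2,z] for i,j in((1,1),(1,-1),(-1,-1),(-1,1))]).round().astype(int)],True,col,1)
p=im.copy();box((.4087,.3519),72.5,.053,.071,.062,p,(0,255,0));show("w7a",p)
E
```

```text
t 19.45 p [408.1 351.9 160.9] yaw 72.37 w 85.4 F [0.6 0.3 0.1]
2 rows xyz [0.002, 0.007, -0.051] turn [0.004, -0.004, -0.014]
3 rows xyz [0.0, 0.0, 0.542] turn [0.0, 0.0, 0.0]
4 rows xyz [0.0, 0.0, 0.4] turn [0.0, 0.0, 0.0]
```

View pics/w7a.png

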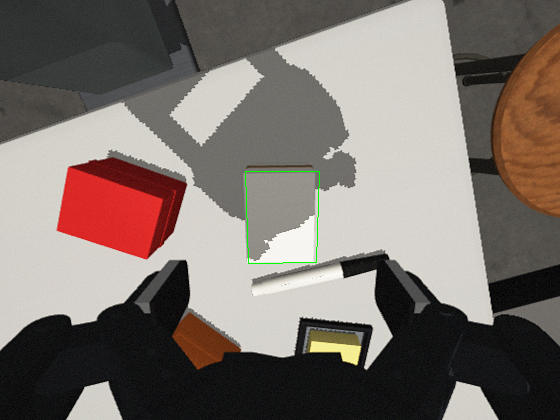

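The overlay fits the pack at (281,217), right to about 2 px. I'll check the knuckle clearance to the red block, whose nearest corner is at (186,183), from the depth.

```bash
python3 - <<'E'
from h import *
w=np.load("pics/w7.npz");d=w["d"];T=w["extrinsics"];v,u=np.mgrid[:420,:560]
P=np.stack([(u-w["cx"])/w["fx"]*d,(v-w["cy"])/w["fy"]*d,d],-1)@T[:3,:3].T+T[:3,3]
s=env.observe();t=(P-s["position"])@s["tool_rot"]*1000
g=(d>0)&(P[...,2]>.12)
for lo,hi in((-60,-50),(-50,-40),(-40,-30),(-30,-20),(-20,-10),(-10,0),(0,20)):
    m=g&(t[...,2]>lo)&(t[...,2]<hi)
    if m.any():print(lo,hi,"x",t[m][:,0].min().round(),t[m][:,0].max().round(),"y",t[m][:,1].min().round(),t[m][:,1].max().round())
r=(im:=cv2.imread("pics/w7.png").astype(int))[...,2]-im[...,1]>60
m=r&(P[...,2]>.055)&(P[...,2]<.075)&(u<230);print("red top tool x max",t[m][:,0].max(),"zmax",P[m][:,2].max(), "y range",t[m][:,1].min(),t[m][:,1].max())
for y in(-30,-20,-10,0,10,20,30):
    k=m&(abs(t[...,1]-y)<3)
    if k.any():print(y,t[k][:,0].max().round(1))
E
```

```text
-60 -50 x -74.0 74.0 y -19.0 12.0
-50 -40 x -75.0 75.0 y -16.0 13.0
-40 -30 x -71.0 72.0 y -15.0 -3.0
-30 -20 x -57.0 56.0 y -12.0 10.0
-20 -10 x -57.0 56.0 y -12.0 11.0
-10 0 x -57.0 56.0 y -12.0 11.0
0 20 x -50.0 49.0 y -12.0 11.0
red top tool x max -73.74450811103786 zmax 0.06382422536614762 y range -38.441440529506664 140.09818760722004
-30 -120.1
-20 -93.0
-10 -87.7
0 -91.4
10 -95.0
20 -98.5
30 -102.5
```

Clearance is fine: the red block is at least 88 mm away on the finger line, and the fingers reach 57 mm. I'll descend and grip the pack.

{"name": "step_arm", "arguments": {"steps": [{"xyz": [0, 0.01, 0.55], "turn": [0, 0, 0], "gripper": 0.75}, {"xyz": [0, 0, 0.55], "turn": [0, 0, 0], "gripper": 0.75}, {"xyz": [0, 0, 0.55], "turn": [0, 0, 0], "gripper": 0.75}, {"xyz": [0, 0, 0.36], "turn": [0, 0, 0], "gripper": 0.75}, {"xyz": [0, 0, 0.36], "turn": [0, 0, 0], "gripper": 0.75}, {"xyz": [0, 0, 0.36], "turn": [0, 0, 0], "gripper": 0.75}, {"xyz": [0, 0, 0.36], "turn": [0, 0, 0], "gripper": 0.75}, {"xyz": [0, 0, 0], "turn": [0, 0, 0], "gripper": 0.75}, {"xyz": [0, 0, 0], "turn": [0, 0, 0], "gripper": 0.4}, {"xyz": [0, 0, 0], "turn": [0, 0, 0], "gripper": 0.2}, {"xyz": [0, 0, 0], "turn": [0, 0, 0], "gripper": 0}, {"xyz": [0, 0, 0], "turn": [0, 0, 0], "gripper": -0.2}, {"xyz": [0, 0, 0], "turn": [0, 0, 0], "gripper": -0.2}, {"xyz": [0, 0, 0], "turn": [0, 0, 0], "gripper": -0.2}], "squeeze": 40}}

```text
time_s: 20.67
position: [0.4084, 0.3517, 0.0378]
tool_rot: [[0.301, 0.954, 0.001], [0.954, -0.301, 0.001], [0.001, 0.001, -1.0]]
ft_force: [0.5, 0.4, 6.5]
grip_width: 0.0518
```

```bash
python3 plan.py 408.7 351.9 160 72.5 4 410.3 -110.5 160 95.1 15
```

```text
t 20.67 p [408.4 351.7  37.8] yaw 72.49 w 51.8 F [0.5 0.4 6.5]
4 rows xyz [0.002, 0.002, -0.764] turn [0.004, -0.004, -0.0]
15 rows xyz [-0.77, 0.097, -0.0] turn [0.0, 0.0, -0.329]
```

{"name": "step_arm", "arguments": {"steps": [{"xyz": [0, 0, -0.76], "turn": [0, 0, 0], "gripper": -0.2}, {"xyz": [0, 0, -0.76], "turn": [0, 0, 0], "gripper": -0.2}, {"xyz": [0, 0, -0.76], "turn": [0, 0, 0], "gripper": -0.2}, {"xyz": [0, 0, -0.76], "turn": [0, 0, 0], "gripper": -0.2}, {"xyz": [-0.77, 0.097, 0], "turn": [0, 0, -0.329], "gripper": -0.2}, {"xyz": [-0.77, 0.097, 0], "turn": [0, 0, -0.329], "gripper": -0.2}, {"xyz": [-0.77, 0.097, 0], "turn": [0, 0, -0.329], "gripper": -0.2}, {"xyz": [-0.77, 0.097, 0], "turn": [0, 0, -0.329], "gripper": -0.2}, {"xyz": [-0.77, 0.097, 0], "turn": [0, 0, -0.329], "gripper": -0.2}, {"xyz": [-0.77, 0.097, 0], "turn": [0, 0, -0.329], "gripper": -0.2}, {"xyz": [-0.77, 0.097, 0], "turn": [0, 0, -0.329], "gripper": -0.2}, {"xyz": [-0.77, 0.097, 0], "turn": [0, 0, -0.329], "gripper": -0.2}, {"xyz": [-0.77, 0.097, 0], "turn": [0, 0, -0.329], "gripper": -0.2}, {"xyz": [-0.77, 0.097, 0], "turn": [0, 0, -0.329], "gripper": -0.2}, {"xyz": [-0.77, 0.097, 0], "turn": [0, 0, -0.329], "gripper": -0.2}, {"xyz": [-0.77, 0.097, 0], "turn": [0, 0, -0.329], "gripper": -0.2}, {"xyz": [-0.77, 0.097, 0], "turn": [0, 0, -0.329], "gripper": -0.2}, {"xyz": [-0.77, 0.097, 0], "turn": [0, 0, -0.329], "gripper": -0.2}, {"xyz": [-0.77, 0.097, 0], "turn": [0, 0, -0.329], "gripper": -0.2}, {"xyz": [0, 0, 0], "turn": [0, 0, 0], "gripper": -0.2}]}}

```text
time_s: 22.33
position: [0.4111, -0.1157, 0.1588]
tool_rot: [[-0.087, 0.996, 0.002], [0.996, 0.087, -0.002], [-0.002, 0.002, -1.0]]
ft_force: [-0.0, -0.2, -0.4]
grip_width: 0.052
```

{"name": "step_arm", "arguments": {"steps": [{"xyz": [0, 0, 0.5], "turn": [0, 0, 0], "gripper": -0.2}, {"xyz": [0, 0, 0.5], "turn": [0, 0, 0], "gripper": -0.2}, {"xyz": [0, 0, 0.5], "turn": [0, 0, 0], "gripper": -0.2}, {"xyz": [0, 0, 0], "turn": [0, 0, 0], "gripper": -0.2}, {"xyz": [0, 0, 0], "turn": [0, 0, 0], "gripper": -0.2}, {"xyz": [0, 0, 0], "turn": [0, 0, 0], "gripper": -0.2}]}}

```text
time_s: 22.83
position: [0.4103, -0.1112, 0.0995]
tool_rot: [[-0.089, 0.996, 0.001], [0.996, 0.089, -0.001], [-0.001, 0.001, -1.0]]
ft_force: [-0.2, 0.3, -1.0]
grip_width: 0.0517
```

```bash
python3 plan.py 410.3 -110.5 45 95.1 6; python3 - <<'E'
from h import *
ci,im,d=wrist("w8")
def box(c,a,lx,ly,z,p,col):
    u=np.array([np.cos(np.radians(a)),np.sin(np.radians(a))]);n=np.array([-u[1],u[0]])
    cv2.polylines(p,[proj(ci,[np.r_[np.array(c)+u*i*lx/2+n*j*ly/2,z] for i,j in((1,1),(1,-1),(-1,-1),(-1,1))]).round().astype(int)],True,col,1)
p=im.copy();box((.4103,-.1105),95.1,.079,.097,.007,p,(0,255,0));show("w8a",p)
E
```

```text
t 22.83 p [ 410.3 -111.2   99.5] yaw 95.13 w 51.7 F [-0.2  0.3 -1. ]
6 rows xyz [0.003, 0.0, 0.227] turn [0.002, 0.001, 0.001]
```

View pics/w8a.png

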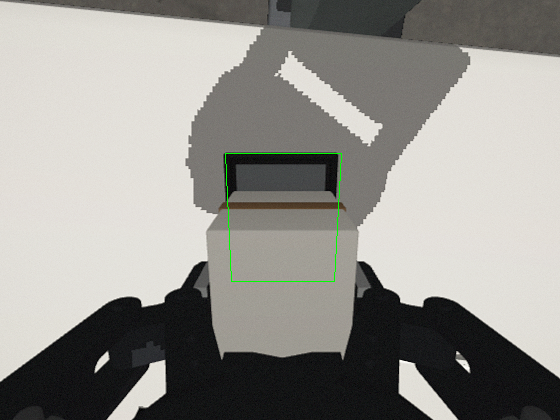

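The pack is held level over the oblong tray, with the overlay at x 225–341 on the rim. I'll lower it.

{"name": "step_arm", "arguments": {"steps": [{"xyz": [0.003, 0, 0.235], "turn": [0, 0, 0], "gripper": -0.2}, {"xyz": [0.003, 0, 0.235], "turn": [0, 0, 0], "gripper": -0.2}, {"xyz": [0.003, 0, 0.235], "turn": [0, 0, 0], "gripper": -0.2}, {"xyz": [0.003, 0, 0.235], "turn": [0, 0, 0], "gripper": -0.2}, {"xyz": [0.003, 0, 0.235], "turn": [0, 0, 0], "gripper": -0.2}, {"xyz": [0.003, 0, 0.235], "turn": [0, 0, 0], "gripper": -0.2}, {"xyz": [0, 0, 0], "turn": [0, 0, 0], "gripper": -0.2}, {"xyz": [0, 0, 0], "turn": [0, 0, 0], "gripper": -0.2}, {"xyz": [0, 0, 0], "turn": [0, 0, 0], "gripper": -0.2}]}}

```text
time_s: 23.63
position: [0.4103, -0.1107, 0.0431]
tool_rot: [[-0.089, 0.996, 0.001], [0.996, 0.089, -0.001], [-0.001, 0.001, -1.0]]
ft_force: [-0.2, -0.2, -2.1]
grip_width: 0.0518
```

```bash
python3 - <<'E'
from h import *
w=np.load("pics/w8.npz");d=w["d"];T=w["extrinsics"];v,u=np.mgrid[:420,:560]
P=np.stack([(u-w["cx"])/w["fx"]*d,(v-w["cy"])/w["fy"]*d,d],-1)@T[:3,:3].T+T[:3,3]
for r in(192,198,222,229,234,240,300,330):print(r,(P[r,282]*1000).round(1))
E
```

```text
192 [ 375.9 -114.2   66.4]
198 [ 376.  -114.2   78.8]
222 [ 376.  -114.1  114.9]
229 [ 376.4 -114.1  121.3]
234 [ 377.5 -114.   123.3]
240 [ 379.5 -113.8  123.6]
300 [ 402.7 -111.7  123. ]
330 [ 414.7 -110.7  123.7]
```

{"name": "step_arm", "arguments": {"steps": [{"xyz": [0, 0, 0.025], "turn": [0, 0, 0], "gripper": -0.2}, {"xyz": [0, 0, 0.025], "turn": [0, 0, 0], "gripper": -0.2}, {"xyz": [0, 0, 0.015], "turn": [0, 0, 0], "gripper": -0.2}, {"xyz": [0, 0, 0], "turn": [0, 0, 0], "gripper": -0.2}, {"xyz": [0, 0, 0], "turn": [0, 0, 0], "gripper": -0.2}]}}

```text
time_s: 24.05
position: [0.4102, -0.1106, 0.0408]
tool_rot: [[-0.089, 0.996, 0.002], [0.996, 0.089, -0.001], [-0.001, 0.002, -1.0]]
ft_force: [-2.3, 0.8, 15.4]
grip_width: 0.0514
```

{"name": "step_arm", "arguments": {"steps": [{"xyz": [0, 0, -0.008], "turn": [0, 0, 0], "gripper": -0.2}, {"xyz": [0, 0, 0], "turn": [0, 0, 0], "gripper": 0.3}, {"xyz": [0, 0, 0], "turn": [0, 0, 0], "gripper": 0.5}, {"xyz": [0, 0, 0], "turn": [0, 0, 0], "gripper": 0.7}, {"xyz": [0, 0, 0], "turn": [0, 0, 0], "gripper": 0.8}, {"xyz": [0, 0, -0.2], "turn": [0, 0, 0], "gripper": 0.8}, {"xyz": [0, 0, -0.6], "turn": [0, 0, 0], "gripper": 0.8}, {"xyz": [0, 0, -0.9], "turn": [0, 0, 0], "gripper": 0.8}, {"xyz": [0, 0, -0.9], "turn": [0, 0, 0], "gripper": 0.8}, {"xyz": [0, 0, -0.9], "turn": [0, 0, 0], "gripper": 0.8}, {"xyz": [0, 0, -0.9], "turn": [0, 0, 0], "gripper": 0.8}, {"xyz": [0, 0, -0.9], "turn": [0, 0, 0], "gripper": 0.8}, {"xyz": [0, 0, 0], "turn": [0, 0, 0], "gripper": 0.8}]}}

```text
time_s: 25.13
position: [0.4114, -0.1113, 0.2585]
tool_rot: [[-0.089, 0.996, 0.01], [0.996, 0.09, -0.006], [-0.007, 0.01, -1.0]]
ft_force: [0.8, -0.9, -0.2]
grip_width: 0.077
```

```bash
python3 plan.py 210 -400 270 75 14
```

```text
t 25.13 p [ 411.4 -111.3  258.5] yaw 95.13 w 77.0 F [ 0.8 -0.9 -0.2]
14 rows xyz [-0.543, -0.322, -0.02] turn [0.01, 0.005, 0.314]
```

{"name": "step_arm", "arguments": {"steps": [{"xyz": [-0.543, -0.322, -0.02], "turn": [0, 0, 0.314], "gripper": 0.8}, {"xyz": [-0.543, -0.322, -0.02], "turn": [0, 0, 0.314], "gripper": 0.8}, {"xyz": [-0.543, -0.322, -0.02], "turn": [0, 0, 0.314], "gripper": 0.8}, {"xyz": [-0.543, -0.322, -0.02], "turn": [0, 0, 0.314], "gripper": 0.8}, {"xyz": [-0.543, -0.322, -0.02], "turn": [0, 0, 0.314], "gripper": 0.8}, {"xyz": [-0.543, -0.322, -0.02], "turn": [0, 0, 0.314], "gripper": 0.8}, {"xyz": [-0.543, -0.322, -0.02], "turn": [0, 0, 0.314], "gripper": 0.8}, {"xyz": [-0.543, -0.322, -0.02], "turn": [0, 0, 0.314], "gripper": 0.8}, {"xyz": [-0.543, -0.322, -0.02], "turn": [0, 0, 0.314], "gripper": 0.8}, {"xyz": [-0.543, -0.322, -0.02], "turn": [0, 0, 0.314], "gripper": 0.8}, {"xyz": [-0.543, -0.322, -0.02], "turn": [0, 0, 0.314], "gripper": 0.8}, {"xyz": [-0.543, -0.322, -0.02], "turn": [0, 0, 0.314], "gripper": 0.8}, {"xyz": [-0.543, -0.322, -0.02], "turn": [0, 0, 0.314], "gripper": 0.8}, {"xyz": [-0.543, -0.322, -0.02], "turn": [0, 0, 0.314], "gripper": 0.8}, {"xyz": [0, 0, 0], "turn": [0, 0, 0], "gripper": 0.8}, {"xyz": [0, 0, 0], "turn": [0, 0, 0], "gripper": 0.8}]}}

```text
time_s: 26.47
position: [0.208, -0.3991, 0.2631]
tool_rot: [[0.261, 0.965, 0.0], [0.965, -0.261, 0.001], [0.001, -0.0, -1.0]]
ft_force: [0.5, 0.2, 1.2]
grip_width: 0.0769
```

```bash
python3 - <<'E'
from h import *
im,d=cams.get_image("top");im=im[:,:,::-1].copy();np.save("pics/top1.npy",d);show("top1",im)
show("top1c",cv2.resize(im[130:270,125:445],None,fx=2.5,fy=2.5,interpolation=cv2.INTER_CUBIC))
ci=cams.camera_info("top");v,u=np.mgrid[:420,:560];T=ci["extrinsics"]
P=np.stack([(u-ci["cx"])/ci["fx"]*d,(v-ci["cy"])/ci["fy"]*d,d],-1)@T[:3,:3].T+T[:3,3]
for n,c,h in(("roll",(.4095,-.3558),.019),("cutter",(.6266,-.128),.016),("pad",(.5853,.3505),.018),("pack",(.4103,-.1105),.062)):
    k=np.hypot(P[...,0]-c[0],P[...,1]-c[1])<.1
    k&=P[...,2]>h-.002 
    q=P[k];r=cv2.minAreaRect((q[:,:2]*1000).astype(np.float32));print(n,"top z",np.median(q[:,2]).round(4),"rect",[np.round(t,1) for t in r])
E
```

```text
roll top z 0.022 rect [array([ 408.5, -355. ]), array([47.4, 46.1]), np.float64(31.4)]
cutter top z 0.8127 rect [array([ 653.3, -128. ]), array([199.7, 107.1]), np.float64(89.7)]
pad top z 0.8064 rect [array([566.5, 327.5]), array([117.1, 194.2]), np.float64(45.4)]
pack top z 0.0658 rect [array([ 379.6, -105.8]), array([ 58.7, 137. ]), np.float64(85.5)]
```

View pics/top1c.png

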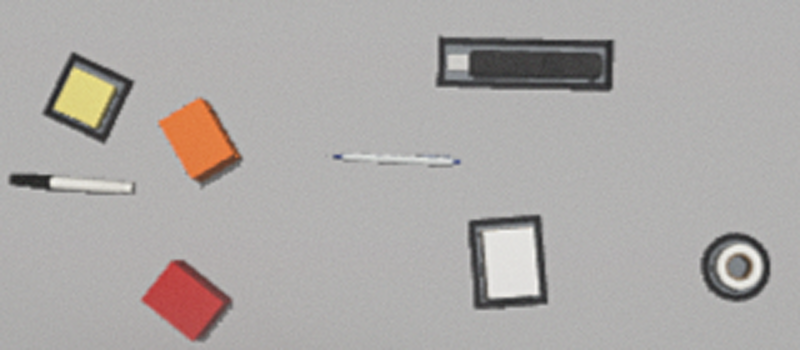

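All four sit square in their trays in crop px: pad (86,97), cutter (525,65), pack (510,262), roll (738,266). The pens and decoys haven't moved. One last numeric check of heights and pad centring (the tall background spoiled two fits), then I'll hand in.

```bash
python3 - <<'E'
from h import *
im=cv2.imread("pics/top1.png").astype(int);d=np.load("pics/top1.npy")
ci=cams.camera_info("top");v,u=np.mgrid[:420,:560];T=ci["extrinsics"]
P=np.stack([(u-ci["cx"])/ci["fx"]*d,(v-ci["cy"])/ci["fy"]*d,d],-1)@T[:3,:3].T+T[:3,3]
for n,c,R,col in(("pad",(.5853,.3505),.06,im[...,2]-im[...,0]>50),("cutter",(.6266,-.128),.1,(P[...,2]>.0165)),("pack",(.4103,-.1105),.06,P[...,2]>.06)):
    k=(np.hypot(P[...,0]-c[0],P[...,1]-c[1])<R)&col&(P[...,2]<.08);q=P[k]
    print(n,"z",np.percentile(q[:,2],[10,50,90]).round(4),[np.round(t,1) for t in cv2.minAreaRect((q[:,:2]*1000).astype(np.float32))])
s=env.observe();print(s["time_s"],s["position"],s["ft_force"])
E
```

```text
pad z [0.0185 0.0222 0.0252] [array([583.8, 351.1]), array([53.1, 51.4]), np.float64(67.5)]
cutter z [0.0172 0.0197 0.0229] [array([ 625.8, -126.6]), array([186.6,  51.9]), np.float64(89.8)]
pack z [0.0628 0.0655 0.0683] [array([ 410.6, -108.6]), array([70.3, 51.9]), np.float64(5.7)]
26.5167 [ 0.20858474 -0.39849273  0.26310404] [-0.4782213   1.11192777  0.19602716]
```

```bash
python3 -c "
from rig import order
print(order.close_job())"
```

```text
the job is handed in; nothing more can be done
None
```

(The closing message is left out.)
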